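Slide the hook box home under the tool rack

TASK

Put the flat hook-and-bead box away in its bay under the fly-tying tool rack: push it in with the fingertips, gently, until its back edge rests squarely against the rail at the rear of the bay, then take the hand away. Keep the box flat on the bench all the way (never lift or tip it, or the beads get mixed), and leave the stacker, the bottle and the spool standing where they are.

Things in the scene. Friction and masses are not known exactly. Their poses are not given: they have to be found in the camera images.
- hook_box: Loose flat box of hooks and beads, lid shut: white plastic, clear lid, 96 mm front to back (its x) by 126 mm wide (its y) by 18 mm high, about 0.2 kg, ordinary sliding friction. Origin: centre of the underside (z = 0 when flat). +x points to its back edge, which goes into the bay first. It starts in front of the rack, up to 40 mm to one side of its middle line and turned by up to 0.3 rad.
- tool_rack: Wooden tool rack fixed to the bench: deck 100 mm deep (x) by 178 mm wide (y), 12 mm thick, top at 34 mm, on two 18 mm side cheeks with rounded noses, and a rear rail. Origin: on the bench under the middle of the deck; +x points from the open front to the rear rail. Tools up to 135 mm above the bench stand fixed on the deck's rear, from x = +15 mm back; its front part is clear.
- bay_mouth (a point): Middle of the bay's open front, on the bench under the deck's front edge (rack x = -50 mm). The bay is open only here; it is 142 mm wide and 22 mm high throughout, leaving the box 4 mm of headroom and 8 mm on each side. Axes as the rack's.
- bay_stop (a point): Middle of the rear rail's front face, on the bench (rack x = +38 mm): the stop for the box's back edge. With the box home its origin is 48 mm in front of this point and its front edge stands 8 mm proud of the deck. Axes as the rack's.
- hair_stacker: Bystander: loose aluminium hair stacker, an upright cylinder 34 mm across the foot, 62 mm tall. Origin: centre of its underside. It stands beside the work, about 0.2 m or more to the side of the rack's middle line.
- varnish_bottle: Bystander: loose small amber bottle of head varnish with a tapering cap, 32 mm across, 60 mm tall. Origin: centre of its underside. It stands beside the work like the stacker.
- thread_spool: Bystander: loose black thread spool standing on end, 32 mm across, 42 mm tall. Origin: centre of its underside. It stands beside the work like the stacker.
Mind the look-alikes: they are no part of the job. Of the things that look like the hook_box, take the one that is farthest to the robot's left at the start. There is more than one size of the tool_rack; the one meant has the size given above.

How it is judged:
On the way:
1. the box is about half way into the bay, flat on the bench (x of hook_box in the frame of tool_rack above -0.055 m and height (world z) of hook_box below 0.004 m).
At the end, for the whole second after the job is handed in: The box lies flat and at rest in the bay, its back edge within 4.5 mm of the rear rail and square to it within 0.06 rad; stacker, bottle and spool stand within 20 mm of where they were (x of hook_box in the frame of tool_rack between -0.0145 and -0.006 m and y of hook_box in the frame of tool_rack between -0.012 and 0.012 m and angle between the x axis of hook_box and the x axis of tool_rack, either way round below 0.06 rad and angle between hook_box's own z axis and vertical below 0.03 rad and height (world z) of hook_box below 0.003 m and linear speed of hook_box below 0.01 m/s and distance of each of hair_stacker, varnish_bottle, thread_spool from where it was at the start of the episode below 0.02 m); the robot touches nothing.
It fails at once if the box is lifted off the bench (more than 8 mm) (height (world z) of hook_box above 0.008 m).
It fails at once if the box is tipped (more than 0.12 rad) (angle between hook_box's own z axis and vertical above 0.12 rad).
It fails at once if the box is rammed into the rack (more than 60 N) (contact force between hook_box and tool_rack above 60 N).
It fails at once if the stacker, bottle or spool is shifted by more than 20 mm or knocked over (distance of any of hair_stacker, varnish_bottle, thread_spool from where it was at the start of the episode above 0.02 m or angle between any of hair_stacker, varnish_bottle, thread_spool's own z axis and vertical above 0.5 rad).
It also fails if it takes over 72 s, if anything falls off the work surface, if the arm or the gripper's body presses on something with over 40 N, if the wrist force passes 120 N, or if a joint passes its speed limit or range.

ROBOT

A 7-joint arm with a two-finger parallel gripper is mounted at the origin on the work surface. World frame = base frame: x ahead of the robot, y to its left, z up, the work surface at z = 0. Lengths are in m, angles in rad, forces in N, time in s.
With the tool pointing down it reaches from about 0.425 to 1.025 m from the base axis. Payload 3.6 kg.
Tool frame: the origin (TCP) lies where the fingers leave the gripper's body, on its centre line; the fingertips stand ctrl.finger_overhang ahead of it and the grasp point (between the pads) lies 54 mm ahead of it (ctrl.finger_overhang is the distance from the TCP to the fingertips, in m); z points along the fingers, y is the direction in which the jaws open and shut (so a half turn about z gives the same grasp; the last joint's range is limited). The gripper opens to 85 mm and grips with 20 to 120 N. Pads are 22 mm wide; open, the fingers measure 114 mm over their backs; the gripper's body (76 mm by 85 mm) begins 54 mm behind the grasp point. The pads swing forward as they close: fully open they stand 13 mm farther back than shut.
Start: joints at [-1.331, 0.591, 0.048, 1.609, -0.033, 0.943, -0.034], TCP at [0.238, 0.685, 0.304] pointing down, gripper open.
Joint ranges: [-2.69, 2.69], [-0.47, 2.24], [-1.27, 1.36], [0.19, 2.51], [-1.53, 4.68], [0.08, 2.07], [-3.09, 3.09]. Speed limits (rad/s): [2.57, 2.57, 3.14, 3.14, 3.14, 3.14, 3.14].

INTERFACE

Orientations are given as a 3x3 rotation matrix whose columns are the frame's x, y, z axes.
In Python, from workcell import ctrl gives the robot as it stands.
- The arm moves only by the shell command python3 -m creep 'ROWS' [FORCE]. ROWS is JSON, a list of rows, each an object of numbers: "tx", "ty", "tz": the shift along the tool's x, y, z in cm; "ax", "ay", "az": the turn, a rotation vector about the tool's x, y, z in rad; "claw": the finger opening in cm, from 0 to 8.54. In form: [{"tx": .., "ty": .., "tz": .., "ax": .., "ay": .., "az": .., "claw": ..}, ...]. A call has 1 to 8 rows; each row is the pose to reach, as a shift and turn from the pose commanded when the call began, along the tool's axes at that moment; what a row does not reach only later rows make up. A row lasts 1/12 s, in which the tool goes at most 41.7 mm and 7.16 degrees, less where a joint would pass 70% of its speed; a pose out of reach is approached as far as the arm can. A call with a gripper value outside its range is refused whole. The fingers move at their own pace and stop on an object; FORCE is the grip in N (left out, the last holds). Time passes only in rows, so rows that repeat a pose let the fingers close. It gives the time, the measured TCP pose, the force and the opening at its end, in the units of the state.
- ctrl.get_obs(): the state, without advancing time (a new reading comes with each control period).
- ctrl.camera(name): name is "side" or "top" or "wrist"; returns a dict with "image" (420x560x3 uint8, blue, green, red), "range_z" (420x560 float32, m along the optical axis (not along the pixel's ray), 0 where there is no reading), "fx", "fy", "cx", "cy" (pixels), "D" ([k1, k2, p1, p2, k3] as OpenCV has them; the pictures are not rectified), "R" (3x3) and "t" (3): a world point X has camera coordinates R X + t. Camera axes: x right, y down, z forward; pixel columns grow to the right and rows downward; lengths in m; the calibration is good to about 2 mm. A picture is of the moment at which its call begins.
- ctrl.sign_off(): hands the job in, once; it reports no verdict.
The state is a dict: "time_s": time; "joint_positions": joint angles; "qd": joint speeds; "effort": joint torques, N m; "tool_pos": TCP position; "tcp_rot": TCP orientation; "wrist_force": force on the tool from outside, world axes, zero at the start; "torque": the same for the moment, N m; "gripper_width": opening from 0.0 (shut) to 1.0 (fully open).
Only numpy, scipy, OpenCV 4.12 (cv2) and the standard library are available. Lean on these libraries where they do the work, as an engineer would, in place of code of your own. Each camera call takes 0.05 s, during which the arm holds its last target.

## Working session

There is one attempt and no reset: what is moved stays moved. The work goes in short steps, Python scripts to look and compute and a shell command to move; the robot and the scene stay as the last step left them, time stands still between calls to the robot, and variables do not carry over. Pictures are saved under pics/ and viewed, and the job is handed in when it is done.

```bash
mkdir -p pics; ls; python3 - <<'E'
from workcell import ctrl
import cv2,numpy as np
o=ctrl.get_obs()
print(o['time_s'],o['tool_pos'],np.round(o['tcp_rot'],3).tolist(),o['gripper_width'],ctrl.finger_overhang,o['wrist_force'])
for n in['top','side']:
    c=ctrl.camera(n); cv2.imwrite(f'pics/{n}0.png',c['image'])
    np.savez(f'{n}0.npz',**{k:np.array(v) for k,v in c.items()})
    print(n,c['fx'],c['fy'],c['cx'],c['cy'],np.round(c['D'],4),np.round(c['R'],3).tolist(),np.round(c['t'],3))
E
```

```text
pics
0.0 [0.23729448 0.68433083 0.30273323] [[-0.945, 0.328, -0.001], [0.328, 0.945, -0.002], [-0.0, -0.002, -1.0]] 0.99857437245523 0.0726 [ 0.50536524 -0.24141174  0.04953807]
top 472.26981938941583 472.26981938941583 274.37805664068946 208.93765412925183 [-0.1619  0.      0.      0.      0.    ] [[0.019, -1.0, 0.007], [-0.977, -0.02, -0.212], [0.212, -0.002, -0.977]] [-0.008  0.575  0.772]
side 389.1851708278388 389.1851708278388 277.11868962562716 210.0355068081206 [0.0366 0.     0.     0.     0.    ] [[-0.718, -0.696, 0.006], [-0.447, 0.453, -0.772], [0.534, -0.556, -0.636]] [0.409 0.275 0.473]
```

View pics/top0.png

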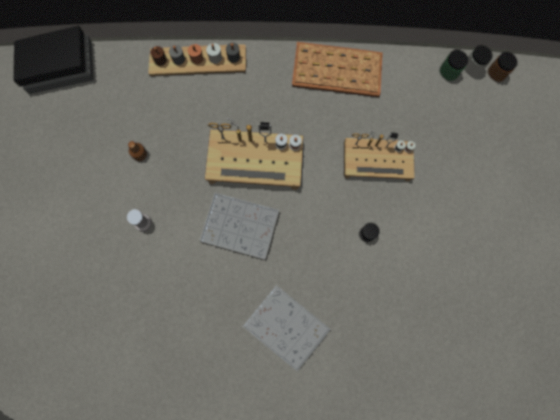

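View pics/side0.png

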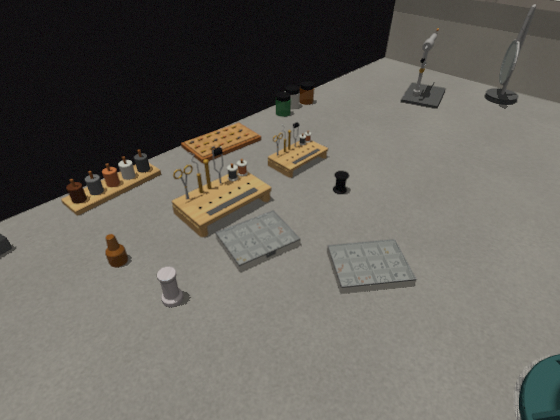

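The top view shows two boxes, at (241,226) and (287,326), and two racks, a large one at (255,158) and a small one at (380,158). Image left is +y, so the left box is the one at (241,226). I'll measure next.

```bash
cat > h.py <<'E'
import numpy as np,cv2
def K(c): return np.array([[c['fx'],0,c['cx']],[0,c['fy'],c['cy']],[0,0,1.]],float)
def ray(c,px):
    u=cv2.undistortPoints(np.array(px,float).reshape(-1,1,2),K(c),np.array(c['D'],float)).reshape(-1,2)
    return np.c_[u,np.ones(len(u))]
def onplane(c,px,z):
    R=np.array(c['R']);t=np.array(c['t']);C=-R.T@t;d=ray(c,px)@R
    return C+d*((z-C[2])/d[:,2])[:,None]
def cloud(c):
    h,w=c['range_z'].shape;v,u=np.mgrid[:h,:w]
    r=ray(c,np.c_[u.ravel(),v.ravel()])*c['range_z'].reshape(-1,1)
    return ((r-np.array(c['t']))@np.array(c['R'])).reshape(h,w,3)
def project(c,X):
    return cv2.projectPoints(np.array(X,float).reshape(-1,1,3),cv2.Rodrigues(np.array(c['R'],float))[0],np.array(c['t'],float),K(c),np.array(c['D'],float))[0].reshape(-1,2)
E
python3 - <<'E'
from h import *
c=dict(np.load('top0.npz')); P=cloud(c)
for n,(u0,u1,v0,v1) in dict(bench=(200,235,270,300),box=(225,255,210,240),deck=(225,285,178,182),box2=(275,300,315,335)).items():
    print(n,np.round(np.median(P[v0:v1,u0:u1].reshape(-1,3),0),4))
for n,(u0,u1,v0,v1),lo,hi in [('box',(190,290,190,265),.011,.025),('deck',(195,315,120,195),.028,.040),('box2',(235,340,280,375),.011,.025),('deck2',(335,425,125,190),.02,.04)]:
    q=P[v0:v1,u0:u1]; m=((q[...,2]>lo)&(q[...,2]<hi)).astype(np.uint8)
    m=cv2.morphologyEx(m,cv2.MORPH_OPEN,np.ones((3,3)))
    k,l,s,ce=cv2.connectedComponentsWithStats(m); i=1+s[1:,4].argmax()
    pts=q[l==i][:,:2].astype(np.float32); r=cv2.minAreaRect(pts*1000); print(n,len(pts),np.round(cv2.boxPoints(r)/1000,4).tolist(),r)
im=c['image'][110:270,180:320]; cv2.imwrite('pics/crop0.png',cv2.resize(cv2.convertScaleAbs(im,alpha=1.5),None,fx=5,fy=5,interpolation=cv2.INTER_CUBIC)[:,:][:800])
im=c['image'][120:195,195:315]; cv2.imwrite('pics/rack0.png',cv2.resize(cv2.convertScaleAbs(im,alpha=1.5),(720,450),interpolation=cv2.INTER_CUBIC))
im=c['image'][185:265,190:290]; cv2.imwrite('pics/box0.png',cv2.resize(cv2.convertScaleAbs(im,alpha=1.5),(700,560),interpolation=cv2.INTER_CUBIC))
for n,p in dict(bottle=(137,150),stacker=(137,218),spool=(370,232)).items(): print(n,onplane(c,[p],.05).round(3))
E
```

```text
bench [ 4.432e-01  1.063e-01 -2.000e-04]
box [0.5532 0.0671 0.0182]
deck [0.6358 0.0403 0.0342]
box2 [ 0.3744 -0.0232  0.0179]
box 3514 [[0.4912000000476837, 0.018799999728798866], [0.5849999785423279, -0.005100000184029341], [0.6162999868392944, 0.11779999732971191], [0.5224999785423279, 0.14169999957084656]] ((553.7526245117188, 68.32083892822266), (126.80581665039062, 96.86231994628906), 75.70278930664062)
deck 4318 [[0.6247000098228455, -0.0430000014603138], [0.7257000207901001, -0.04839999973773956], [0.7350999712944031, 0.13040000200271606], [0.6341999769210815, 0.13580000400543213]] ((679.932861328125, 43.70431137084961), (179.04806518554688, 101.10588073730469), 86.98481750488281)
box2 3805 [[0.29159998893737793, -0.04190000146627426], [0.36820000410079956, -0.10199999809265137], [0.446399986743927, -0.002300000051036477], [0.36970001459121704, 0.05779999867081642]] ((368.99578857421875, -22.096336364746094), (126.68985748291016, 97.47260284423828), 51.88539123535156)
deck2 2396 [[0.6474000215530396, -0.2623000144958496], [0.7233999967575073, -0.26420000195503235], [0.7267000079154968, -0.12950000166893005], [0.6507999897003174, -0.12759999930858612]] ((687.0732421875, -195.89703369140625), (134.69956970214844, 75.93435668945312), 88.57186889648438)
bottle [[0.685 0.262 0.05 ]]
stacker [[0.556 0.251 0.05 ]]
spool [[ 0.539 -0.168  0.05 ]]
```

View pics/rack0.png

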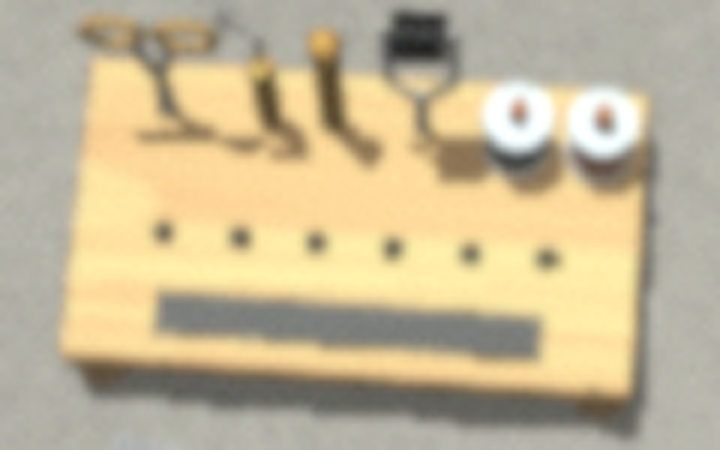

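View pics/box0.png

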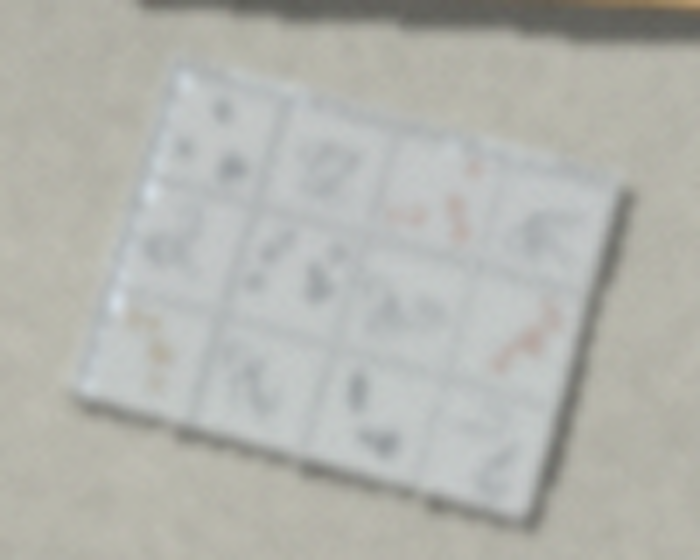

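Sizes match: the box is 126.8×96.9 mm with its top at 18 mm, and the large rack is 179×101 mm with its top at 34 mm. I'll write a move calculator next, then approach behind the box.

```bash
cat > calc.py <<'E'
import sys,numpy as np
from scipy.spatial.transform import Rotation as Ro
from workcell import ctrl
# args: x y z yaw(of tool -x)
x,y,z,w=map(float,sys.argv[1:5])
o=ctrl.get_obs();R=np.array(o['tcp_rot']);p=np.array(o['tool_pos'])
b=np.array([np.cos(w),np.sin(w),0]);zz=np.array([0,0,-1.]);T=np.c_[-b,np.cross(zz,-b),zz]
print('t_cm',(R.T@(np.array([x,y,z])-p)*100).round(2),'a',Ro.from_matrix(R.T@T).as_rotvec().round(4),'opening',o['gripper_width'],'t',o['time_s'])
E
python3 calc.py 0.470 0.088 0.20 -0.25
```

```text
t_cm [-41.52 -48.71  10.39] a [-0.002   0.     -0.0837] opening 0.9981280636155296 t 0.1
```

```bash
python3 -m creep '[{"tx":-2.5,"ty":-3,"tz":0.5},{"tx":-5,"ty":-6,"tz":1},{"tx":-7.5,"ty":-9,"tz":1.5},{"tx":-10,"ty":-12,"tz":2},{"tx":-12.5,"ty":-15,"tz":2.5},{"tx":-15,"ty":-18,"tz":3},{"tx":-17.5,"ty":-21,"tz":3.5},{"tx":-20,"ty":-24,"tz":4,"az":-0.04}]'; python3 calc.py 0.470 0.088 0.20 -0.25
```

```text
t_cm [-41.52 -48.71  10.39] a [-0.002   0.     -0.0837] opening 0.9981280636155296 t 0.1invalid input at $[0]: expected keys tx, ty, tz, ax, ay, az, claw
```

All keys are required.

```bash
python3 -m creep '[{"tx":-2.5,"ty":-3,"tz":0.5,"ax":0,"ay":0,"az":0,"claw":8.5},{"tx":-5,"ty":-6,"tz":1,"ax":0,"ay":0,"az":0,"claw":8.5},{"tx":-7.5,"ty":-9,"tz":1.5,"ax":0,"ay":0,"az":-0.01,"claw":8.5},{"tx":-10,"ty":-12,"tz":2,"ax":0,"ay":0,"az":-0.02,"claw":8.5},{"tx":-12.5,"ty":-15,"tz":2.5,"ax":0,"ay":0,"az":-0.02,"claw":8.5},{"tx":-15,"ty":-18,"tz":3,"ax":0,"ay":0,"az":-0.03,"claw":8.5},{"tx":-17.5,"ty":-21,"tz":3.5,"ax":0,"ay":0,"az":-0.04,"claw":8.5},{"tx":-20,"ty":-24,"tz":4,"ax":0,"ay":0,"az":-0.04,"claw":8.5}]'; python3 calc.py 0.470 0.088 0.20 -0.25
```

```text
time_s: 0.77
tool_pos: [0.348, 0.3907, 0.2636]
tcp_rot: [[-0.957, 0.289, -0.0], [0.289, 0.957, -0.0], [0.0, -0.0, -1.0]]
wrist_force: [2.3, -0.5, -0.4]
gripper_width: 0.994
t_cm [-20.42 -25.45   6.37] a [-0.0004 -0.     -0.0431] opening 0.9936757975576582 t 0.7667
```

```bash
python3 -m creep '[{"tx":-2.5,"ty":-3,"tz":0.5,"ax":0,"ay":0,"az":0,"claw":8.5},{"tx":-5,"ty":-6,"tz":1,"ax":0,"ay":0,"az":0,"claw":8.5},{"tx":-7.5,"ty":-9,"tz":1.5,"ax":0,"ay":0,"az":-0.01,"claw":8.5},{"tx":-10,"ty":-12,"tz":2,"ax":0,"ay":0,"az":-0.02,"claw":8.5},{"tx":-13,"ty":-15.5,"tz":3,"ax":0,"ay":0,"az":-0.02,"claw":8.5},{"tx":-16,"ty":-19,"tz":4,"ax":0,"ay":0,"az":-0.03,"claw":8.5},{"tx":-19,"ty":-23,"tz":5.5,"ax":0,"ay":0,"az":-0.04,"claw":8.5},{"tx":-20,"ty":-25,"tz":6,"ax":0,"ay":0,"az":-0.043,"claw":8.5}]'; python3 calc.py 0.470 0.088 0.10 -0.25
```

```text
time_s: 1.43
tool_pos: [0.4676, 0.0964, 0.2042]
tcp_rot: [[-0.969, 0.247, 0.002], [0.247, 0.969, 0.001], [-0.001, 0.001, -1.0]]
wrist_force: [0.6, -0.3, -0.1]
gripper_width: 0.995
t_cm [-0.43 -0.76 10.42] a [0.0009 0.0014 0.0001] opening 0.9949013569506426 t 1.4333
```

```bash
python3 -m creep '[{"tx":0,"ty":-0.3,"tz":2,"ax":0,"ay":0,"az":0,"claw":8.5},{"tx":0,"ty":-0.4,"tz":5,"ax":0,"ay":0,"az":0,"claw":8.5},{"tx":0,"ty":-0.4,"tz":8,"ax":0,"ay":0,"az":0,"claw":8.5},{"tx":0,"ty":-0.4,"tz":10.4,"ax":0,"ay":0,"az":0,"claw":8.5},{"tx":0,"ty":-0.4,"tz":10.4,"ax":0,"ay":0,"az":0,"claw":8.5}]'; python3 - <<'E'
from h import *
from workcell import ctrl
for n in['top','side','wrist']:
    c=ctrl.camera(n); np.savez(f'{n}1.npz',**{k:np.array(v) for k,v in c.items()})
    cv2.imwrite(f'pics/{n}1.png',cv2.convertScaleAbs(c['image'],alpha=1.4))
print(ctrl.get_obs()['tool_pos'])
E
python3 calc.py 0.470 0.088 0.10 -0.25
```

```text
time_s: 1.85
tool_pos: [0.4634, 0.0934, 0.0969]
tcp_rot: [[-0.969, 0.248, -0.007], [0.248, 0.969, -0.002], [0.007, -0.004, -1.0]]
wrist_force: [-0.1, 0.3, 0.2]
gripper_width: 0.99
[0.46548138 0.09407691 0.10099331]
t_cm [-0.59 -0.48  0.1 ] a [-0.      0.0001 -0.0007] opening 1.0018281755607152 t 2.0
```

View pics/side1.png

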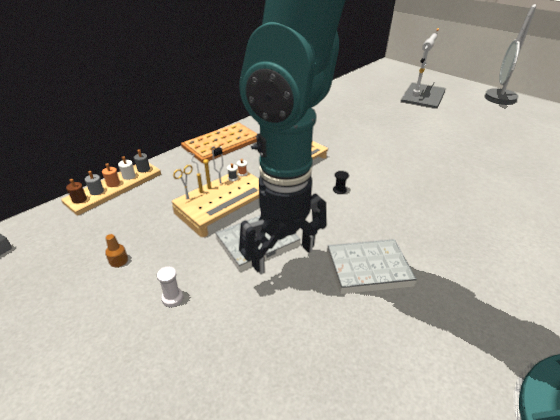

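View pics/wrist1.png

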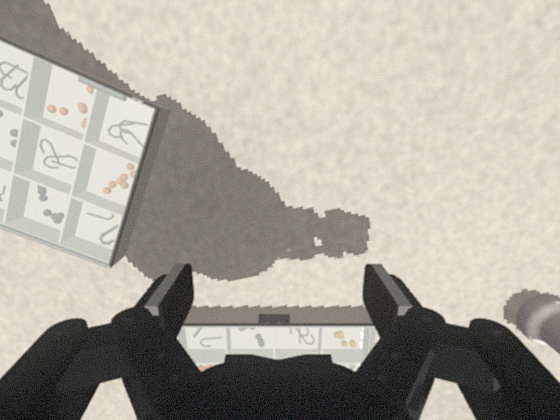

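View pics/top1.png

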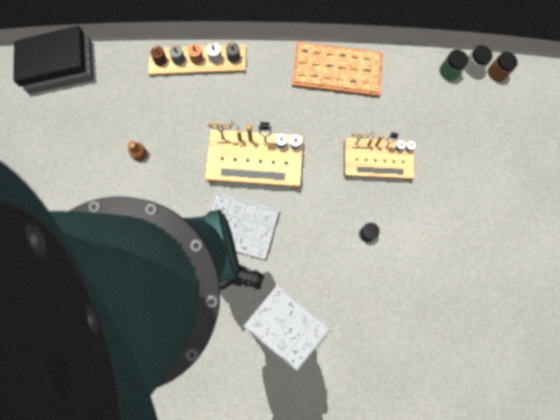

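The wrist camera sits on the robot side of the hand. The fingertips are at about (185,265) and (370,265), and the box's front edge with its clasp is at row ~320 between them. Next I'll read the fingertip depth and position in the tool frame.

```bash
python3 - <<'E'
from h import *
from workcell import ctrl
o=ctrl.get_obs();R=np.array(o['tcp_rot']);p=np.array(o['tool_pos'])
c=dict(np.load('wrist1.npz'));P=cloud(c)
T=(P-p)@R
for v0,v1,u0,u1 in [(262,345,155,192),(262,345,364,400)]:
    t=T[v0:v1,u0:u1].reshape(-1,3);w=P[v0:v1,u0:u1].reshape(-1,3);t=t[(w[:,2]>.015)&(np.abs(t[:,0])<.04)]
    print(len(t),np.percentile(t,[0,2,50,98,100],axis=0).round(4).tolist())
    s=t[t[:,2]>np.percentile(t[:,2],85)];print(np.percentile(s,[0,50,100],axis=0).round(4).tolist())
# box front edge
for u in (200,230,330,355):
    print(u,[P[v,u].round(4).tolist() for v in range(312,332,3)])
print('C',(-c['R'].T@c['t']-p)@R)
cv2.imwrite('pics/wc1.png',cv2.resize(cv2.convertScaleAbs(c['image'][240:360,130:430],alpha=1.8),(750,300),interpolation=cv2.INTER_CUBIC))
E
```

```text
2455 [[-0.0106, -0.0565, -0.0045], [-0.0088, -0.0538, -0.0027], [0.0085, -0.0432, 0.0354], [0.018, -0.0299, 0.0566], [0.0191, -0.0273, 0.0601]]
[[-0.0102, -0.0557, 0.0498], [0.0067, -0.0432, 0.0534], [0.0125, -0.0426, 0.0601]]
2390 [[-0.0107, 0.0264, -0.0041], [-0.0089, 0.0288, -0.0026], [0.0084, 0.042, 0.0358], [0.018, 0.0522, 0.0568], [0.0188, 0.0551, 0.0602]]
[[-0.0105, 0.0414, 0.05], [0.0069, 0.042, 0.0535], [0.0126, 0.0551, 0.0602]]
200 [[0.495, 0.0329, 0.0048], [0.4947, 0.0341, 0.0088], [0.4954, 0.0345, 0.011], [0.4952, 0.0355, 0.0146], [0.4958, 0.0359, 0.0169], [0.4967, 0.0361, 0.0186], [0.4984, 0.0357, 0.0192]]
230 [[0.4991, 0.0526, 0.0061], [0.4997, 0.0528, 0.0084], [0.5002, 0.053, 0.0109], [0.5012, 0.053, 0.0126], [0.501, 0.0537, 0.016], [0.5021, 0.0535, 0.0174], [0.5034, 0.0534, 0.0186]]
330 [[0.5163, 0.1162, 0.0047], [0.5156, 0.1157, 0.0085], [0.5157, 0.1152, 0.0114], [0.5157, 0.1147, 0.0141], [0.5163, 0.1142, 0.0162], [0.5164, 0.1137, 0.0187], [0.5193, 0.1133, 0.0178]]
355 [[0.5203, 0.1322, 0.0047], [0.5203, 0.1314, 0.0077], [0.5196, 0.1306, 0.0114], [0.5191, 0.1299, 0.0148], [0.5199, 0.1293, 0.0165], [0.5213, 0.1288, 0.0174], [0.5224, 0.1283, 0.0186]]
C [ 0.075499   -0.0003989  -0.06931374]
```

View pics/wc1.png

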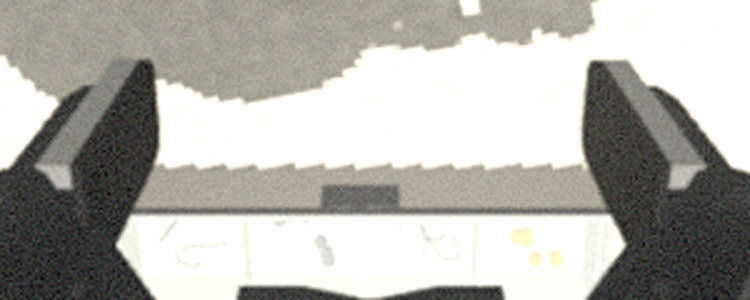

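Fully open, the tips are at 60 mm (72.6 mm shut), with a finger half-width of 11 mm. The wrist view puts the box front line within 1 mm of the top view.

In the rack frame the box is at x −127 mm, y +18 mm, yaw −0.20 rad. With shut fingertips on its left side, a little behind centre, one gentle sideways push should correct both y and yaw. After that I'll do the straight push with open fingers.

```bash
python3 -m creep '[{"tx":0,"ty":0,"tz":-2,"ax":0,"ay":0,"az":0,"claw":6},{"tx":0,"ty":0,"tz":-4,"ax":0,"ay":0,"az":0,"claw":4},{"tx":0,"ty":0,"tz":-5,"ax":0,"ay":0,"az":0,"claw":2},{"tx":0,"ty":1,"tz":-5,"ax":0,"ay":0,"az":0,"claw":0},{"tx":0,"ty":3,"tz":-5,"ax":0,"ay":0,"az":0,"claw":0},{"tx":0,"ty":5,"tz":-5,"ax":0,"ay":0,"az":0,"claw":0},{"tx":0,"ty":7,"tz":-5,"ax":0,"ay":0,"az":0,"claw":0},{"tx":0,"ty":8,"tz":-5,"ax":0,"ay":0,"az":0,"claw":0}]' 20; python3 calc.py 0.5565 0.168 0.15 -0.25
```

```text
time_s: 2.67
tool_pos: [0.4861, 0.1755, 0.151]
tcp_rot: [[-0.97, 0.245, 0.003], [0.245, 0.97, 0.003], [-0.002, 0.003, -1.0]]
wrist_force: [0.2, 0.5, 0.6]
gripper_width: 0.003
t_cm [-7.01  1.    0.11] a [0.0033 0.0019 0.0029] opening 0.00253914562934349 t 2.6667
```

```bash
python3 -m creep '[{"tx":-2,"ty":0.7,"tz":0,"ax":0,"ay":0,"az":0,"claw":0},{"tx":-4,"ty":1,"tz":0,"ax":0,"ay":0,"az":0,"claw":0},{"tx":-6,"ty":1,"tz":0,"ax":0,"ay":0,"az":0,"claw":0},{"tx":-7,"ty":1,"tz":1.5,"ax":0,"ay":0,"az":0,"claw":0},{"tx":-7,"ty":1,"tz":3,"ax":0,"ay":0,"az":0,"claw":0},{"tx":-7,"ty":1,"tz":4.5,"ax":0,"ay":0,"az":0,"claw":0},{"tx":-7,"ty":1,"tz":5,"ax":0,"ay":0,"az":0,"claw":0},{"tx":-7,"ty":1,"tz":5,"ax":0,"ay":0,"az":0,"claw":0}]'; python3 - <<'E'
from h import *
from workcell import ctrl
for n in['top','side','wrist']:
    c=ctrl.camera(n); np.savez(f'{n}2.npz',**{k:np.array(v) for k,v in c.items()})
    cv2.imwrite(f'pics/{n}2.png',cv2.convertScaleAbs(c['image'],alpha=1.4))
o=ctrl.get_obs();R=np.array(o['tcp_rot']);p=np.array(o['tool_pos']);print(p)
P=cloud(c);T=(P-p)@R
m=(T[...,2]>.05)&(P[...,2]>.003)&(np.abs(T[...,0])<.03)&(np.abs(T[...,1])<.03)
t=T[m];print(len(t),np.percentile(t,[0,2,50,98,100],axis=0).round(4).tolist())
E
python3 calc.py 0.5565 0.168 0.08 -0.25
```

```text
time_s: 3.33
tool_pos: [0.5543, 0.1637, 0.0992]
tcp_rot: [[-0.969, 0.248, -0.003], [0.248, 0.969, -0.001], [0.003, -0.002, -1.0]]
wrist_force: [-0.5, -0.1, -1.1]
gripper_width: -0.002
[0.55559516 0.16407411 0.10109982]
908 [[0.0065, -0.014, 0.05], [0.0068, -0.0133, 0.0503], [0.011, -0.0004, 0.0579], [0.0119, 0.0125, 0.0687], [0.0122, 0.0132, 0.0701]]
t_cm [0.01 0.4  2.11] a [ 0.0004  0.0007 -0.0005] opening -0.0025113420090974842 t 3.4833
```

View pics/side2.png

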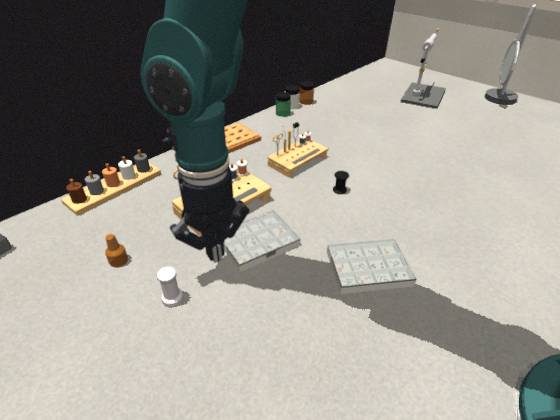

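View pics/wrist2.png

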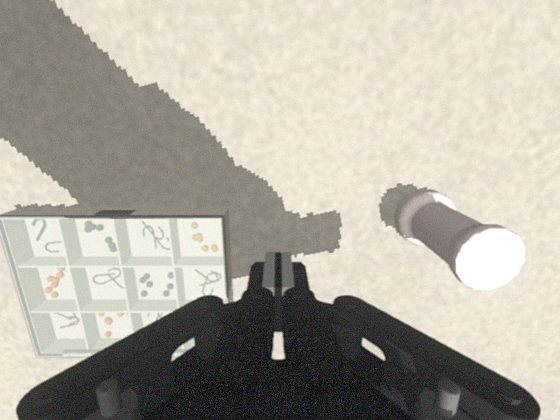

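The shut tips measure ±13 mm, 7–8 mm clear of the box's left side. The stacker is to the right at about (450,235). Before lowering I'll check how far the knuckles spread toward it.

```bash
python3 - <<'E'
from h import *
from workcell import ctrl
o=ctrl.get_obs();R=np.array(o['tcp_rot']);p=np.array(o['tool_pos'])
c=dict(np.load('wrist2.npz'));P=cloud(c);T=(P-p)@R
m=np.zeros(T.shape[:2],bool);m[290:,:]=1
m&=(np.abs(T[...,1])<.075)&(np.abs(T[...,0])<.045)&(T[...,2]<.06)
for z0 in np.arange(-.03,.06,.01):
    t=T[m&(T[...,2]>=z0)&(T[...,2]<z0+.01)]
    if len(t): print(round(z0,3),len(t),t[:,:2].min(0).round(3),t[:,:2].max(0).round(3))
s=P[180:290,390:530].reshape(-1,3);s=s[s[:,2]>.04];print('stacker',s.min(0),s.max(0),np.median(s,0))
E
```

```text
-0.03 4236 [ 0.011 -0.059] [0.022 0.059]
-0.02 15002 [-0.001 -0.062] [0.02  0.062]
-0.01 10828 [-0.009 -0.06 ] [0.019 0.06 ]
0.0 6509 [-0.009 -0.052] [0.019 0.052]
0.01 5924 [-0.009 -0.044] [0.015 0.043]
0.02 2788 [-0.012 -0.036] [0.015 0.035]
0.03 482 [-0.011 -0.021] [0.013 0.02 ]
stacker [0.48254699 0.18248684 0.04000229] [0.5705154  0.26827344 0.17079536] [0.55235464 0.25041743 0.06167023]
```

```bash
python3 -m creep '[{"tx":0,"ty":-0.2,"tz":0.6,"ax":0,"ay":0,"az":0,"claw":0},{"tx":0,"ty":-0.4,"tz":1.2,"ax":0,"ay":0,"az":0,"claw":0},{"tx":0,"ty":-0.6,"tz":1.7,"ax":0,"ay":0,"az":0,"claw":0},{"tx":0,"ty":-0.8,"tz":2.0,"ax":0,"ay":0,"az":0,"claw":0},{"tx":0,"ty":-1.0,"tz":2.0,"ax":0,"ay":0,"az":0,"claw":0},{"tx":0,"ty":-1.2,"tz":2.0,"ax":0,"ay":0,"az":0,"claw":0},{"tx":0,"ty":-1.3,"tz":2.0,"ax":0,"ay":0,"az":0,"claw":0}]'; python3 calc.py 0.541 0.1274 0.08 -0.13
```

```text
time_s: 4.07
tool_pos: [0.5522, 0.1507, 0.0805]
tcp_rot: [[-0.969, 0.249, -0.0], [0.249, 0.969, -0.0], [0.0, -0.0, -1.0]]
wrist_force: [-0.0, -0.4, -0.2]
gripper_width: 0.001
t_cm [ 0.5  -2.53  0.05] a [-3.000e-04 -1.000e-04 -1.214e-01] opening 0.0006435038618216162 t 4.0667
```

```bash
python3 -m creep '[{"tx":0,"ty":-0.25,"tz":0,"ax":0,"ay":0,"az":-0.01,"claw":0},{"tx":0.1,"ty":-0.5,"tz":0,"ax":0,"ay":0,"az":-0.02,"claw":0},{"tx":0.1,"ty":-0.75,"tz":0,"ax":0,"ay":0,"az":-0.03,"claw":0},{"tx":0.2,"ty":-1.0,"tz":0,"ax":0,"ay":0,"az":-0.05,"claw":0},{"tx":0.2,"ty":-1.25,"tz":0,"ax":0,"ay":0,"az":-0.06,"claw":0},{"tx":0.3,"ty":-1.5,"tz":0,"ax":0,"ay":0,"az":-0.07,"claw":0},{"tx":0.3,"ty":-1.7,"tz":0,"ax":0,"ay":0,"az":-0.08,"claw":0}]';
cat > look.py <<'E'
import sys
from h import *
from workcell import ctrl
k=sys.argv[1];t=(sys.argv[2:] or['side','wrist'])
o=ctrl.get_obs();print('t',o['time_s'],o['tool_pos'].round(4) if hasattr(o['tool_pos'],'round') else o['tool_pos'],'F',np.round(o['wrist_force'],1))
rc=np.array([.680,.0437]);rw=-.0526;D=np.array([[np.cos(rw),-np.sin(rw)],[np.sin(rw),np.cos(rw)]])
for n in t:
    c=ctrl.camera(n);np.savez(f'{n}{k}.npz',**{a:np.array(b) for a,b in c.items()})
    cv2.imwrite(f'pics/{n}{k}.png',cv2.convertScaleAbs(c['image'],alpha=1.4))
    P=cloud(c);q=(P[...,:2]-rc)@D
    m=((P[...,2]>.012)&(P[...,2]<.024)&(c['range_z']>0)&(q[...,0]>-.21)&(q[...,0]<-.053)&(np.abs(q[...,1])<.13)).astype(np.uint8)
    m=cv2.morphologyEx(m,cv2.MORPH_OPEN,np.ones((3,3)));kk,l,s,_=cv2.connectedComponentsWithStats(m)
    if kk<2: continue
    pts=q[l==1+s[1:,4].argmax()]
    r=cv2.minAreaRect((pts*1000).astype(np.float32));print(n,len(pts),'rack-frame mm rect',np.round(cv2.boxPoints(r),1).tolist(),[np.round(a,2).tolist() for a in r])
E
python3 look.py 3 side wrist top
```

```text
time_s: 4.65
tool_pos: [0.5449, 0.1355, 0.0806]
tcp_rot: [[-0.986, 0.169, 0.0], [0.169, 0.986, 0.0], [0.0, 0.0, -1.0]]
wrist_force: [-0.1, 1.4, 1.7]
gripper_width: -0.002
t 4.65 [0.5449 0.1355 0.0806] F [-0.1  1.4  1.7]
side 1841 rack-frame mm rect [[-186.3000030517578, -49.20000076293945], [-89.0, -61.400001525878906], [-70.0999984741211, 89.19999694824219], [-167.39999389648438, 101.4000015258789]] [[-128.2, 20.02], [151.77, 98.01], 82.83]
wrist 26668 rack-frame mm rect [[-223.1999969482422, 72.0999984741211], [-169.39999389648438, -89.19999694824219], [-87.5, -61.900001525878906], [-141.3000030517578, 99.4000015258789]] [[-155.36, 5.09], [86.36, 170.03], 18.47]
top 3147 rack-frame mm rect [[-183.5, -50.70000076293945], [-87.19999694824219, -62.79999923706055], [-71.30000305175781, 62.79999923706055], [-167.60000610351562, 75.0]] [[-127.43, 6.09], [126.68, 97.04], 82.79]
```

View pics/side3.png

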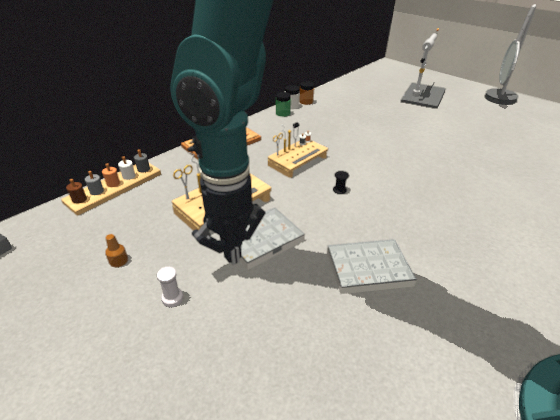

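View pics/wrist3.png

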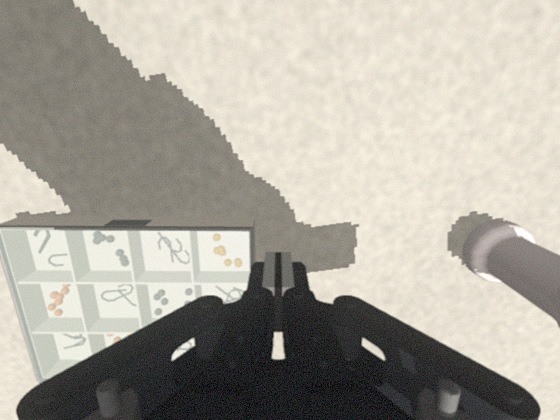

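The top view gives a clean 127×97 mm rectangle: box at y +6 mm, yaw −0.125 rad in the rack frame. It needs more turn than shift now, so I'll push nearer the front corner.

```bash
python3 -m creep '[{"tx":0,"ty":0.5,"tz":0,"ax":0,"ay":0,"az":0,"claw":0},{"tx":0.8,"ty":0.8,"tz":0,"ax":0,"ay":0,"az":-0.02,"claw":0},{"tx":1.6,"ty":0.5,"tz":0,"ax":0,"ay":0,"az":-0.04,"claw":0},{"tx":1.9,"ty":0.2,"tz":0,"ax":0,"ay":0,"az":-0.04,"claw":0},{"tx":2.0,"ty":-0.2,"tz":0,"ax":0,"ay":0,"az":-0.05,"claw":0},{"tx":2.0,"ty":-0.5,"tz":0,"ax":0,"ay":0,"az":-0.06,"claw":0},{"tx":2.0,"ty":-0.8,"tz":0,"ax":0,"ay":0,"az":-0.08,"claw":0},{"tx":2.0,"ty":-1.0,"tz":0,"ax":0,"ay":0,"az":-0.08,"claw":0}]'; python3 look.py 4 top
```

```text
time_s: 5.47
tool_pos: [0.5238, 0.1283, 0.0806]
tcp_rot: [[-0.996, 0.09, 0.0], [0.09, 0.996, -0.0], [-0.0, -0.0, -1.0]]
wrist_force: [-0.3, 0.1, -0.7]
gripper_width: -0.0
t 5.4667 [0.5238 0.1283 0.0806] F [-0.3  0.1 -0.7]
top 3080 rack-frame mm rect [[-176.6999969482422, -62.099998474121094], [-79.9000015258789, -69.80000305175781], [-69.80000305175781, 55.79999923706055], [-166.6999969482422, 63.599998474121094]] [[-123.28, -3.13], [126.06, 97.17], 85.43]
```

Now y is −3 mm and yaw −0.08 rad, good enough for the two-finger push to square up. I'll lift clear and go behind the front edge with fingers open.

```bash
python3 -m creep '[{"tx":0,"ty":1,"tz":0,"ax":0,"ay":0,"az":0,"claw":0},{"tx":0.5,"ty":1.2,"tz":-2,"ax":0,"ay":0,"az":0,"claw":0},{"tx":1.5,"ty":1.2,"tz":-5,"ax":0,"ay":0,"az":0,"claw":3},{"tx":3,"ty":0,"tz":-6,"ax":0,"ay":0,"az":0,"claw":6},{"tx":4,"ty":-2,"tz":-6,"ax":0,"ay":0,"az":-0.02,"claw":8.5},{"tx":4.2,"ty":-4,"tz":-6,"ax":0,"ay":0,"az":-0.03,"claw":8.5},{"tx":4.2,"ty":-6,"tz":-6,"ax":0,"ay":0,"az":-0.035,"claw":8.5},{"tx":4.2,"ty":-7.5,"tz":-5,"ax":0,"ay":0,"az":-0.035,"claw":8.5}]'; python3 calc.py 0.4785 0.0515 0.068 -0.0526
```

```text
time_s: 6.18
tool_pos: [0.4759, 0.0575, 0.1319]
tcp_rot: [[-0.998, 0.056, 0.004], [0.056, 0.998, 0.0], [-0.003, 0.001, -1.0]]
wrist_force: [-0.3, 0.0, -0.1]
gripper_width: 0.849
t_cm [-0.27 -0.58  6.39] a [ 0.0005  0.0035 -0.0034] opening 0.8486973700665428 t 6.1833
```

```bash
python3 -m creep '[{"tx":0,"ty":-0.3,"tz":1,"ax":0,"ay":0,"az":0,"claw":8.5},{"tx":0,"ty":-0.3,"tz":2.5,"ax":0,"ay":0,"az":0,"claw":8.5},{"tx":0,"ty":-0.3,"tz":4,"ax":0,"ay":0,"az":0,"claw":8.5},{"tx":0,"ty":-0.3,"tz":5,"ax":0,"ay":0,"az":0,"claw":8.5},{"tx":0,"ty":-0.3,"tz":5.8,"ax":0,"ay":0,"az":0,"claw":8.5},{"tx":0,"ty":-0.3,"tz":6.2,"ax":0,"ay":0,"az":0,"claw":8.5},{"tx":0,"ty":-0.3,"tz":6.2,"ax":0,"ay":0,"az":0,"claw":8.5}]'; python3 calc.py 0.4785 0.0515 0.068 -0.0526; python3 look.py 5 wrist top
```

```text
time_s: 6.77
tool_pos: [0.4747, 0.0558, 0.0676]
tcp_rot: [[-0.998, 0.055, -0.001], [0.055, 0.998, -0.0], [0.001, -0.0, -1.0]]
wrist_force: [-0.1, -1.2, 0.6]
gripper_width: 0.999
t_cm [-0.4  -0.41 -0.04] a [-0.0001 -0.0013 -0.0023] opening 0.9990670711222913 t 6.7667
t 6.7667 [0.4747 0.0558 0.0676] F [-0.1 -1.2  0.6]
wrist 2959 rack-frame mm rect [[-176.6999969482422, -49.70000076293945], [-160.39999389648438, -50.900001525878906], [-153.3000030517578, 47.70000076293945], [-169.60000610351562, 48.900001525878906]] [[-165.01, -1.02], [98.89, 16.3], 85.87]
top 56 rack-frame mm rect [[-100.19999694824219, -58.0], [-99.5, -69.30000305175781], [-80.0999984741211, -68.0], [-80.80000305175781, -56.79999923706055]] [[-90.15, -63.04], [19.4, 11.27], 3.65]
```

View pics/wrist5.png

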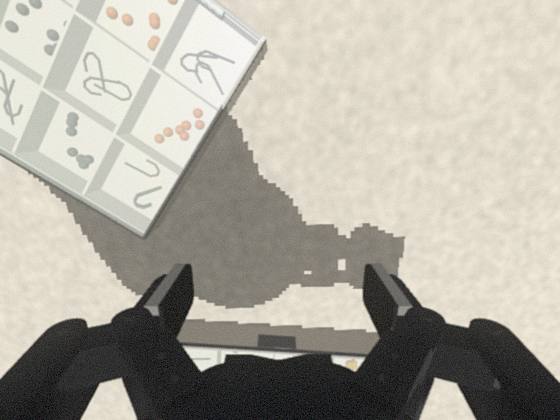

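```bash
python3 -m creep '[{"tx":-0.4,"ty":0,"tz":0,"ax":0,"ay":0,"az":0,"claw":8.5},{"tx":-0.8,"ty":0,"tz":0,"ax":0,"ay":0,"az":0,"claw":8.5},{"tx":-1.2,"ty":0,"tz":0,"ax":0,"ay":0,"az":0,"claw":8.5},{"tx":-1.6,"ty":0,"tz":0,"ax":0,"ay":0,"az":0,"claw":8.5},{"tx":-1.9,"ty":0,"tz":0,"ax":0,"ay":0,"az":0,"claw":8.5},{"tx":-2.2,"ty":0,"tz":0,"ax":0,"ay":0,"az":0,"claw":8.5},{"tx":-2.5,"ty":0,"tz":0,"ax":0,"ay":0,"az":0,"claw":8.5},{"tx":-2.8,"ty":0,"tz":0,"ax":0,"ay":0,"az":0,"claw":8.5}]'; python3 look.py 6 wrist top side
```

```text
time_s: 7.53
tool_pos: [0.5025, 0.0533, 0.0685]
tcp_rot: [[-0.998, 0.056, -0.001], [0.056, 0.998, -0.0], [0.001, -0.0, -1.0]]
wrist_force: [0.1, -1.0, -0.1]
gripper_width: 0.991
t 7.5333 [0.5025 0.0533 0.0685] F [ 0.1 -1.  -0.1]
wrist 11274 rack-frame mm rect [[-189.8000030517578, -49.900001525878906], [-130.1999969482422, -50.0], [-130.10000610351562, 49.900001525878906], [-189.6999969482422, 50.0]] [[-159.97, 0.01], [99.95, 59.62], 89.93]
side 650 rack-frame mm rect [[-171.10000610351562, 56.5], [-74.0, -0.30000001192092896], [-45.900001525878906, 47.79999923706055], [-142.89999389648438, 104.5999984741211]] [[-108.5, 52.14], [55.77, 112.5], 59.65]
```

View pics/wrist6.png

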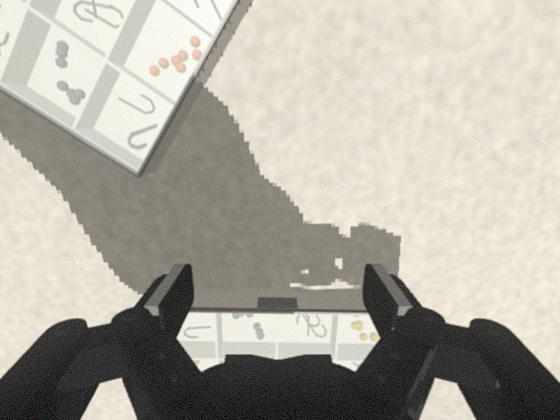

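View pics/side6.png

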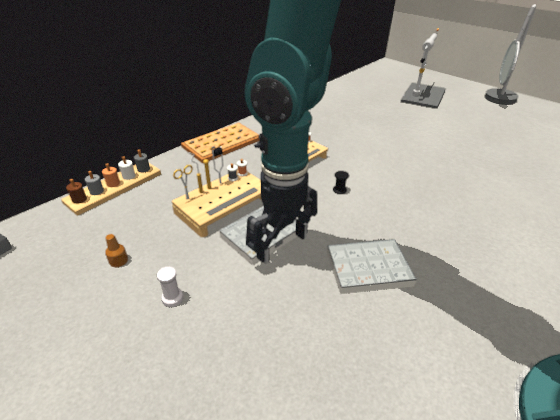

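View pics/top6.png

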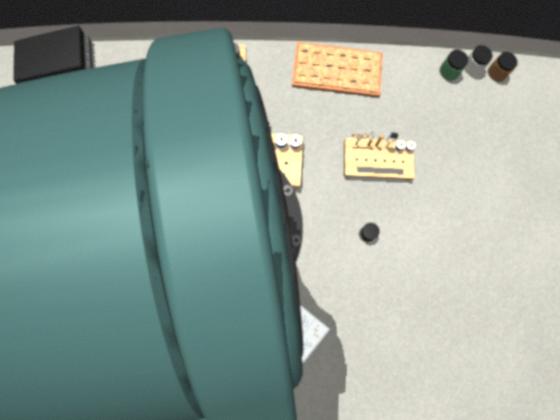

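The box front is now square to the fingers (edge row ~310 on both sides), and the clasp at column 277 is centred between the fingers. The hand is on the rack's middle line, so I'll continue straight in.

```bash
python3 -m creep '[{"tx":-0.4,"ty":0,"tz":0,"ax":0,"ay":0,"az":0,"claw":8.5},{"tx":-0.8,"ty":0,"tz":0,"ax":0,"ay":0,"az":0,"claw":8.5},{"tx":-1.2,"ty":0,"tz":0,"ax":0,"ay":0,"az":0,"claw":8.5},{"tx":-1.6,"ty":0,"tz":0,"ax":0,"ay":0,"az":0,"claw":8.5},{"tx":-2.0,"ty":0,"tz":0,"ax":0,"ay":0,"az":0,"claw":8.5},{"tx":-2.4,"ty":0,"tz":0,"ax":0,"ay":0,"az":0,"claw":8.5},{"tx":-2.8,"ty":0,"tz":0,"ax":0,"ay":0,"az":0,"claw":8.5},{"tx":-3.2,"ty":0,"tz":0,"ax":0,"ay":0,"az":0,"claw":8.5}]'; python3 look.py 7 wrist side; python3 - <<'E'
import cv2
a=cv2.imread('pics/side7.png')[150:290,160:330];cv2.imwrite('pics/s7c.png',cv2.resize(a,None,fx=4,fy=4,interpolation=cv2.INTER_CUBIC))
E
```

```text
time_s: 8.35
tool_pos: [0.5352, 0.0518, 0.0685]
tcp_rot: [[-0.998, 0.056, -0.0], [0.056, 0.998, 0.0], [0.0, 0.0, -1.0]]
wrist_force: [-0.4, -0.0, -0.1]
gripper_width: 0.994
t 8.35 [0.5352 0.0518 0.0685] F [-0.4 -0.  -0.1]
wrist 11502 rack-frame mm rect [[-157.10000610351562, -49.599998474121094], [-97.5999984741211, -49.79999923706055], [-97.30000305175781, 50.400001525878906], [-156.6999969482422, 50.599998474121094]] [[-127.16, 0.41], [100.25, 59.48], 89.81]
side 409 rack-frame mm rect [[-135.6999969482422, 22.100000381469727], [-53.900001525878906, 20.799999237060547], [-53.20000076293945, 64.5], [-135.0, 65.9000015258789]] [[-94.44, 43.34], [43.78, 81.8], 89.02]
```

View pics/wrist7.png

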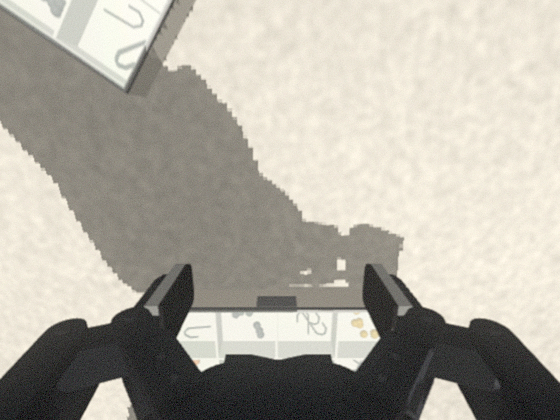

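View pics/s7c.png

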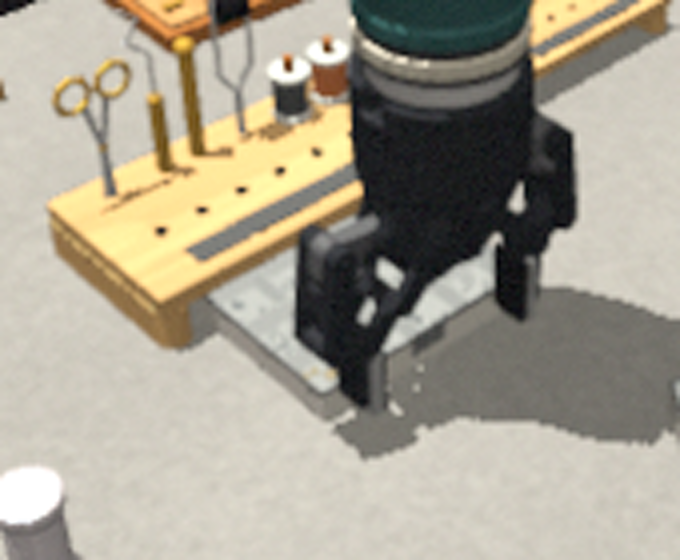

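The box's back edge has entered the mouth, square and with visible clearance at the left cheek; force is ~0. Continuing.

```bash
python3 -m creep '[{"tx":-0.4,"ty":0,"tz":0,"ax":0,"ay":0,"az":0,"claw":8.5},{"tx":-0.8,"ty":0,"tz":0,"ax":0,"ay":0,"az":0,"claw":8.5},{"tx":-1.2,"ty":0,"tz":0,"ax":0,"ay":0,"az":0,"claw":8.5},{"tx":-1.6,"ty":0,"tz":0,"ax":0,"ay":0,"az":0,"claw":8.5},{"tx":-2.0,"ty":0,"tz":0,"ax":0,"ay":0,"az":0,"claw":8.5},{"tx":-2.4,"ty":0,"tz":0,"ax":0,"ay":0,"az":0,"claw":8.5},{"tx":-2.8,"ty":0,"tz":0,"ax":0,"ay":0,"az":0,"claw":8.5},{"tx":-3.2,"ty":0,"tz":0,"ax":0,"ay":0,"az":0,"claw":8.5}]'; python3 look.py 8 wrist side; python3 - <<'E'
import cv2
a=cv2.imread('pics/side8.png')[150:290,160:330];cv2.imwrite('pics/s8c.png',cv2.resize(a,None,fx=4,fy=4,interpolation=cv2.INTER_CUBIC))
E
```

```text
time_s: 9.12
tool_pos: [0.567, 0.05, 0.0685]
tcp_rot: [[-0.998, 0.056, -0.0], [0.056, 0.998, -0.0], [0.0, -0.0, -1.0]]
wrist_force: [-1.7, 0.8, 1.3]
gripper_width: 0.995
t 9.1167 [0.567  0.05   0.0685] F [-1.7  0.8  1.3]
wrist 11541 rack-frame mm rect [[-125.19999694824219, 50.099998474121094], [-125.0999984741211, -49.900001525878906], [-65.80000305175781, -49.900001525878906], [-66.0, 50.20000076293945]] [[-95.53, 0.13], [59.26, 100.06], 0.08]
side 383 rack-frame mm rect [[-127.30000305175781, -46.400001525878906], [-73.0, -63.0], [-50.099998474121094, 11.899999618530273], [-104.4000015258789, 28.5]] [[-88.7, -17.26], [78.34, 56.81], 73.02]
```

View pics/wrist8.png

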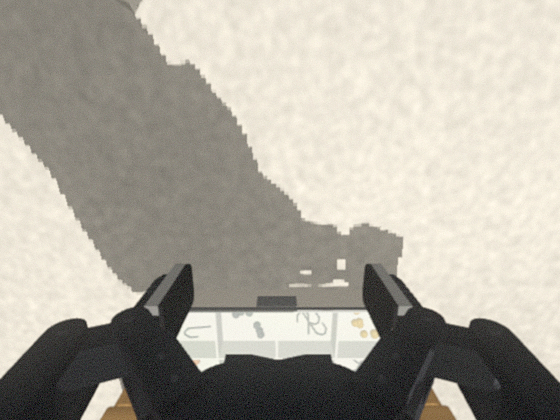

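View pics/s8c.png

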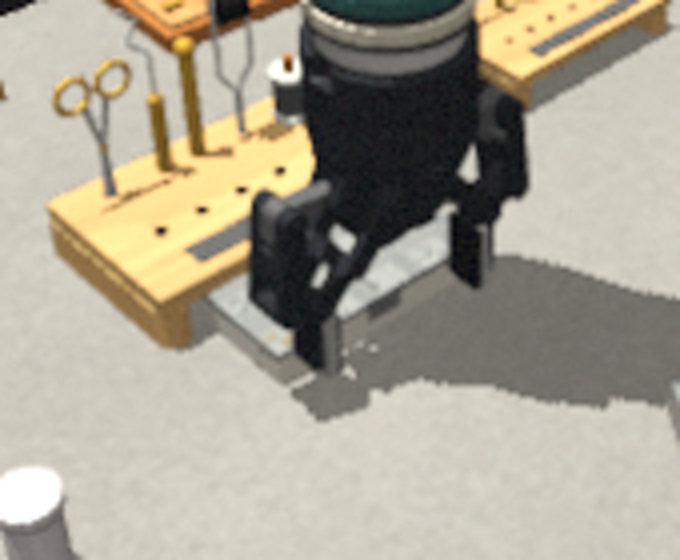

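Going well: clasp still centred at column 277 and the front edge level at row ~308. Another 32 mm, then the final stretch slowly.

```bash
python3 -m creep '[{"tx":-0.4,"ty":0,"tz":0,"ax":0,"ay":0,"az":0,"claw":8.5},{"tx":-0.8,"ty":0,"tz":0,"ax":0,"ay":0,"az":0,"claw":8.5},{"tx":-1.2,"ty":0,"tz":0,"ax":0,"ay":0,"az":0,"claw":8.5},{"tx":-1.6,"ty":0,"tz":0,"ax":0,"ay":0,"az":0,"claw":8.5},{"tx":-2.0,"ty":0,"tz":0,"ax":0,"ay":0,"az":0,"claw":8.5},{"tx":-2.4,"ty":0,"tz":0,"ax":0,"ay":0,"az":0,"claw":8.5},{"tx":-2.8,"ty":0,"tz":0,"ax":0,"ay":0,"az":0,"claw":8.5},{"tx":-3.1,"ty":0,"tz":0,"ax":0,"ay":0,"az":0,"claw":8.5}]'; python3 look.py 9 wrist side; python3 - <<'E'
import cv2,numpy as np
a=cv2.imread('pics/side9.png')[150:290,160:330];cv2.imwrite('pics/s9c.png',cv2.resize(a,None,fx=4,fy=4,interpolation=cv2.INTER_CUBIC))
from h import *
c=dict(np.load('wrist9.npz'));P=cloud(c);rw=-.0526;D=np.array([[np.cos(rw),-np.sin(rw)],[np.sin(rw),np.cos(rw)]])
for u in (200,225,250,300,325,350):
    q=P[298:345,u];b=q[(q[:,2]>.008)&(q[:,2]<.016)];d=q[(q[:,2]>.03)&(q[:,2]<.038)]
    print(u,((b[:,:2]-[.68,.0437])@D).mean(0).round(4),((d[:,:2]-[.68,.0437])@D).min(0).round(4) if len(d) else '')
E
```

```text
time_s: 9.88
tool_pos: [0.5984, 0.0483, 0.0686]
tcp_rot: [[-0.998, 0.056, 0.001], [0.056, 0.998, 0.0], [-0.001, 0.0, -1.0]]
wrist_force: [-0.1, 0.6, -0.3]
gripper_width: 0.989
t 9.8833 [0.5984 0.0483 0.0686] F [-0.1  0.6 -0.3]
wrist 8053 rack-frame mm rect [[-93.80000305175781, -50.099998474121094], [-53.099998474121094, -50.29999923706055], [-52.70000076293945, 50.20000076293945], [-93.4000015258789, 50.29999923706055]] [[-73.23, 0.02], [100.43, 40.72], 89.77]
side 281 rack-frame mm rect [[-95.5999984741211, -46.5], [-55.900001525878906, -50.5], [-48.5, 23.799999237060547], [-88.19999694824219, 27.799999237060547]] [[-72.04, -11.34], [74.62, 39.9], 84.28]
200 [-0.0712 -0.0386] 
225 [-0.0712 -0.0261] 
250 [-0.071  -0.0137] 
300 [-0.071   0.0113] 
325 [-0.0708  0.0239] 
350 [-0.0708  0.0364]
```

View pics/wrist9.png

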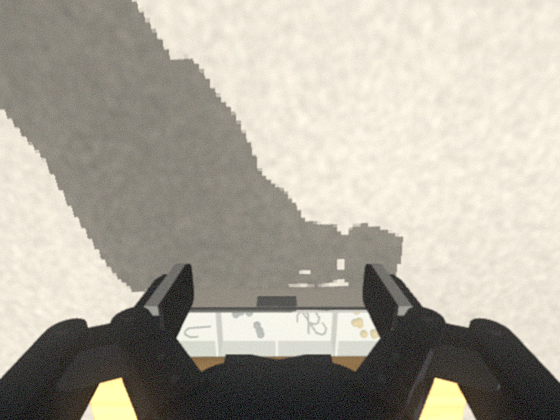

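View pics/s9c.png

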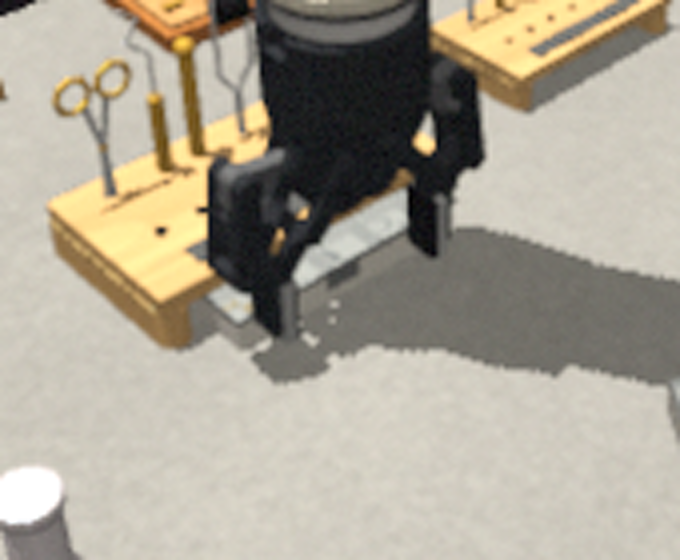

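The front edge measures rack x −71 mm and square; home is −58. Creeping slowly now.

```bash
python3 -m creep '[{"tx":-0.15,"ty":0,"tz":0,"ax":0,"ay":0,"az":0,"claw":8.5},{"tx":-0.3,"ty":0,"tz":0,"ax":0,"ay":0,"az":0,"claw":8.5},{"tx":-0.45,"ty":0,"tz":0,"ax":0,"ay":0,"az":0,"claw":8.5},{"tx":-0.6,"ty":0,"tz":0,"ax":0,"ay":0,"az":0,"claw":8.5},{"tx":-0.7,"ty":0,"tz":0,"ax":0,"ay":0,"az":0,"claw":8.5},{"tx":-0.8,"ty":0,"tz":0,"ax":0,"ay":0,"az":0,"claw":8.5},{"tx":-0.9,"ty":0,"tz":0,"ax":0,"ay":0,"az":0,"claw":8.5},{"tx":-1.0,"ty":0,"tz":0,"ax":0,"ay":0,"az":0,"claw":8.5}]'; cat > edge.py <<'E'
from h import *
from workcell import ctrl
o=ctrl.get_obs();print(np.round(o['tool_pos'],4),np.round(o['wrist_force'],1))
c=ctrl.camera('wrist');cv2.imwrite('pics/wedge%d.png'%int(o['time_s']*100),cv2.convertScaleAbs(c['image'],alpha=1.4))
P=cloud(c);rw=-.0526;D=np.array([[np.cos(rw),-np.sin(rw)],[np.sin(rw),np.cos(rw)]])
Q=(P[...,:2]-[.68,.0437])@D;Z=P[...,2]
m=(Z>.007)&(Z<.016)&(np.abs(Q[...,1])<.038)&(Q[...,0]>-.09)&(Q[...,0]<-.045)
d=(Z>.03)&(Z<.038)&(np.abs(Q[...,1])<.05)&(Q[...,0]>-.06)&(Q[...,0]<0)
print('front edge fit (slope,x):',np.polyfit(Q[m][:,1],Q[m][:,0],1).round(4),m.sum(),'deck front min x',np.percentile(Q[d][:,0],2).round(4) if d.any() else None)
E
python3 edge.py
```

```text
time_s: 10.65
tool_pos: [0.6077, 0.0478, 0.0685]
tcp_rot: [[-0.998, 0.056, -0.0], [0.056, 0.998, -0.0], [0.0, -0.0, -1.0]]
wrist_force: [-1.3, -0.4, -0.4]
gripper_width: 0.996
[0.6077 0.0478 0.0685] [-1.3 -0.4 -0.4]
front edge fit (slope,x): [ 0.0035 -0.0618] 1606 deck front min x -0.0497
```

```bash
python3 -m creep '[{"tx":-0.05,"ty":0,"tz":0,"ax":0,"ay":0,"az":0,"claw":8.5},{"tx":-0.1,"ty":0,"tz":0,"ax":0,"ay":0,"az":0,"claw":8.5},{"tx":-0.15,"ty":0,"tz":0,"ax":0,"ay":0,"az":0,"claw":8.5},{"tx":-0.2,"ty":0,"tz":0,"ax":0,"ay":0,"az":0,"claw":8.5},{"tx":-0.25,"ty":0,"tz":0,"ax":0,"ay":0,"az":0,"claw":8.5},{"tx":-0.3,"ty":0,"tz":0,"ax":0,"ay":0,"az":0,"claw":8.5}]'; python3 edge.py; python3 edge.py
```

```text
time_s: 11.2
tool_pos: [0.6108, 0.0476, 0.0685]
tcp_rot: [[-0.998, 0.056, 0.0], [0.056, 0.998, -0.0], [-0.0, -0.0, -1.0]]
wrist_force: [-0.7, 0.1, 0.3]
gripper_width: 0.996
[0.6108 0.0476 0.0685] [-0.7  0.1  0.3]
front edge fit (slope,x): [ 0.0027 -0.0587] 1593 deck front min x -0.0499
[0.6109 0.0476 0.0686] [-1.1  0.6 -0.1]
front edge fit (slope,x): [ 0.0028 -0.0585] 1587 deck front min x -0.0499
```

No stop force yet. Continuing in 0.2 mm steps until I feel the rail.

```bash
python3 -m creep '[{"tx":-0.02,"ty":0,"tz":0,"ax":0,"ay":0,"az":0,"claw":8.5},{"tx":-0.04,"ty":0,"tz":0,"ax":0,"ay":0,"az":0,"claw":8.5},{"tx":-0.06,"ty":0,"tz":0,"ax":0,"ay":0,"az":0,"claw":8.5}]'; python3 edge.py
```

```text
time_s: 11.55
tool_pos: [0.6111, 0.0475, 0.0685]
tcp_rot: [[-0.998, 0.056, -0.0], [0.056, 0.998, -0.0], [0.0, -0.0, -1.0]]
wrist_force: [-0.7, -0.2, 0.7]
gripper_width: 0.991
[0.6111 0.0475 0.0685] [-0.7 -0.2  0.7]
front edge fit (slope,x): [ 0.0025 -0.0583] 1593 deck front min x -0.0501
```

```bash
python3 -m creep '[{"tx":-0.02,"ty":0,"tz":0,"ax":0,"ay":0,"az":0,"claw":8.5},{"tx":-0.04,"ty":0,"tz":0,"ax":0,"ay":0,"az":0,"claw":8.5}]'; python3 edge.py
```

```text
time_s: 11.77
tool_pos: [0.6117, 0.0475, 0.0685]
tcp_rot: [[-0.998, 0.056, 0.0], [0.056, 0.998, -0.0], [-0.0, -0.0, -1.0]]
wrist_force: [-1.2, 0.7, 0.6]
gripper_width: 0.998
[0.6117 0.0475 0.0685] [-1.2  0.7  0.6]
front edge fit (slope,x): [ 0.0024 -0.0578] 1606 deck front min x -0.0578
```

```bash
python3 -m creep '[{"tx":-0.03,"ty":0,"tz":0,"ax":0,"ay":0,"az":0,"claw":8.5},{"tx":-0.06,"ty":0,"tz":0,"ax":0,"ay":0,"az":0,"claw":8.5}]'; python3 edge.py
```

```text
time_s: 11.98
tool_pos: [0.6123, 0.0475, 0.0686]
tcp_rot: [[-0.998, 0.056, -0.0], [0.056, 0.998, -0.0], [0.0, -0.0, -1.0]]
wrist_force: [-1.9, 0.2, -0.6]
gripper_width: 0.995
[0.6123 0.0475 0.0686] [-1.9  0.2 -0.6]
front edge fit (slope,x): [ 0.0031 -0.0572] 1592 deck front min x -0.0579
```

```bash
python3 -m creep '[{"tx":-0.03,"ty":0,"tz":0,"ax":0,"ay":0,"az":0,"claw":8.5},{"tx":-0.05,"ty":0,"tz":0,"ax":0,"ay":0,"az":0,"claw":8.5}]'; python3 edge.py
```

```text
time_s: 12.2
tool_pos: [0.6124, 0.0475, 0.0685]
tcp_rot: [[-0.998, 0.056, -0.001], [0.056, 0.998, -0.0], [0.001, -0.0, -1.0]]
wrist_force: [-2.5, 0.8, 1.2]
gripper_width: 0.997
[0.6124 0.0475 0.0685] [-2.5  0.8  1.2]
front edge fit (slope,x): [ 0.0025 -0.0571] 1604 deck front min x -0.0576
```

The hand moved only 0.1 mm for a 0.5 mm command and the force is rising, so this is probably the rail. One more small press to confirm.

```bash
python3 -m creep '[{"tx":-0.03,"ty":0,"tz":0,"ax":0,"ay":0,"az":0,"claw":8.5},{"tx":-0.06,"ty":0,"tz":0,"ax":0,"ay":0,"az":0,"claw":8.5},{"tx":-0.06,"ty":0,"tz":0,"ax":0,"ay":0,"az":0,"claw":8.5}]'; python3 edge.py
```

```text
time_s: 12.5
tool_pos: [0.6125, 0.0475, 0.0685]
tcp_rot: [[-0.998, 0.056, -0.002], [0.056, 0.998, -0.0], [0.002, -0.0, -1.0]]
wrist_force: [-3.8, 0.4, 4.0]
gripper_width: 0.996
[0.6125 0.0475 0.0685] [-3.8  0.4  4. ]
front edge fit (slope,x): [ 0.0022 -0.0571] 1590 deck front min x -0.0579
```

The edge hasn't moved and the force is up to ~4–5 N, so the box is on the rail. Withdrawing straight back, then up.

```bash
python3 -m creep '[{"tx":0.1,"ty":0,"tz":0,"ax":0,"ay":0,"az":0,"claw":8.5},{"tx":0.4,"ty":0,"tz":0,"ax":0,"ay":0,"az":0,"claw":8.5},{"tx":1.2,"ty":0,"tz":0,"ax":0,"ay":0,"az":0,"claw":8.5},{"tx":2.5,"ty":0,"tz":0,"ax":0,"ay":0,"az":0,"claw":8.5},{"tx":4,"ty":0,"tz":-1,"ax":0,"ay":0,"az":0,"claw":8.5},{"tx":5,"ty":0,"tz":-4,"ax":0,"ay":0,"az":0,"claw":8.5},{"tx":5.5,"ty":0,"tz":-8,"ax":0,"ay":0,"az":0,"claw":8.5},{"tx":6,"ty":0,"tz":-12,"ax":0,"ay":0,"az":0,"claw":8.5}]'; python3 edge.py
```

```text
time_s: 13.22
tool_pos: [0.5524, 0.0508, 0.1889]
tcp_rot: [[-0.998, 0.055, -0.001], [0.055, 0.998, -0.0], [0.001, -0.0, -1.0]]
wrist_force: [1.4, -0.5, 0.2]
gripper_width: 0.995
[0.5524 0.0508 0.1889] [ 1.4 -0.5  0.2]
front edge fit (slope,x): [ 0.0022 -0.0572] 405 deck front min x -0.049
```

```bash
python3 -m creep '[{"tx":0,"ty":2,"tz":-2,"ax":0,"ay":0,"az":0,"claw":8.5},{"tx":0,"ty":6,"tz":-3,"ax":0,"ay":0,"az":0,"claw":8.5},{"tx":0,"ty":10,"tz":-4,"ax":0,"ay":0,"az":0,"claw":8.5},{"tx":0,"ty":14,"tz":-5,"ax":0,"ay":0,"az":0,"claw":8.5},{"tx":1,"ty":18,"tz":-5,"ax":0,"ay":0,"az":0,"claw":8.5},{"tx":2,"ty":22,"tz":-5,"ax":0,"ay":0,"az":0,"claw":8.5},{"tx":3,"ty":26,"tz":-5,"ax":0,"ay":0,"az":0,"claw":8.5},{"tx":4,"ty":28,"tz":-5,"ax":0,"ay":0,"az":0,"claw":8.5}]'; python3 look.py 20 top side; python3 - <<'E'
import cv2
from h import *
c=dict(np.load('top20.npz'));
for n,p in dict(bottle=(137,150),stacker=(137,218),spool=(370,232)).items(): print(n,onplane(c,[p],.05).round(3))
a=cv2.imread('pics/top20.png')[110:230,180:320];cv2.imwrite('pics/t20c.png',cv2.resize(a,None,fx=5,fy=5,interpolation=cv2.INTER_CUBIC))
E
```

```text
time_s: 13.93
tool_pos: [0.5281, 0.3397, 0.2392]
tcp_rot: [[-0.999, 0.05, 0.003], [0.05, 0.999, 0.006], [-0.003, 0.006, -1.0]]
wrist_force: [0.3, 0.7, 0.2]
gripper_width: 1.001
t 13.9333 [0.5281 0.3397 0.2392] F [0.3 0.7 0.2]
top 24 rack-frame mm rect [[-57.900001525878906, -30.799999237060547], [-56.900001525878906, -43.900001525878906], [-53.099998474121094, -43.70000076293945], [-54.0, -30.5]] [[-55.46, -37.2], [3.85, 13.22], 4.16]
side 189 rack-frame mm rect [[-60.400001525878906, 63.70000076293945], [-59.900001525878906, -43.599998474121094], [-52.5, -43.599998474121094], [-53.099998474121094, 63.70000076293945]] [[-56.47, 10.06], [7.32, 107.32], 0.3]
bottle [[0.685 0.262 0.05 ]]
stacker [[0.556 0.251 0.05 ]]
spool [[ 0.539 -0.168  0.05 ]]
```

View pics/top20.png

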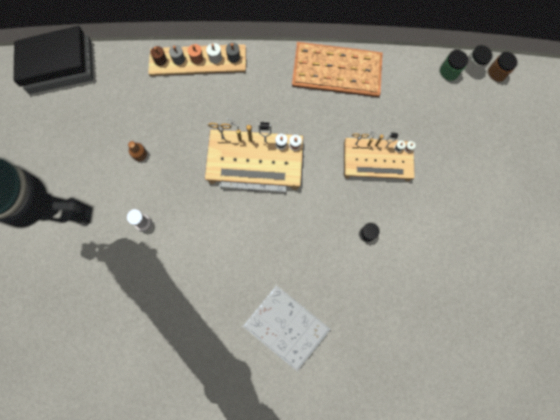

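View pics/side20.png

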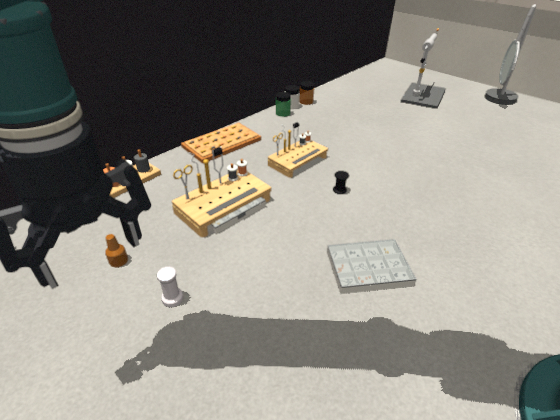

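View pics/t20c.png

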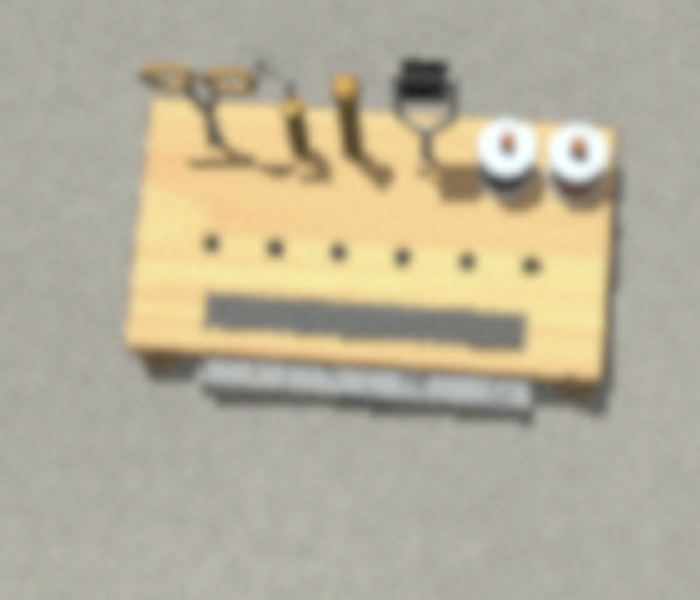

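The crop shows a thin, even strip of box proud of the deck, parallel to its front edge and roughly centred. The bottle (137,150), stacker (137,218) and spool (370,232) are at their starting pixels, and the hand is clear. Handing in.

```bash
python3 -c "
from workcell import ctrl
print(ctrl.get_obs()['wrist_force']);print(ctrl.sign_off())"
```

```text
[-0.40337799  0.41699978 -0.57262338]
the job is handed in; nothing more can be done
None
```

The hook-and-bead box is in its bay against the rear rail, the hand is clear, and I handed the job in at about 14 s.

- **How it went:** I corrected the box's offset and turn with two gentle sideways pushes from shut fingertips. Then I pushed it straight in with the fingers open, creeping the last few millimetres until it met the rail. At the rail the wrist force rose to only about 4–6 N and the box stopped moving.
- **Box position:** After the hand withdrew, its front edge measured 57.2 mm in front of the rack's origin. Home is 58 mm, and the 0.8 mm difference is within the 2 mm camera calibration. The edge was square to the rail within about 0.003 rad. It looked roughly centred in the bay.
- **Stacker, bottle and spool:** They looked unmoved from the start in the top picture. I compared them by eye and did not re-measure them.
- **Checks that disagreed:** The box outline fitted from the last top and side depth images was too patchy to use, because only a thin strip of the box shows in front of the deck. In the last few steps of the push, the wrist-camera deck check also read about −58 mm instead of −50 mm, probably because it picked up box or finger pixels. It read −49 mm once the hand was away. I relied on the wrist-camera edge measurement and the pictures instead.

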